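Set out tomatoes by ripeness beside the chopping board

TASK

Put the four tomatoes into the fruit tray in order of ripeness, one to a pocket and stem up: the ripest (deep red) in the pocket next to the chopping board, then orange, then yellow, and the green one at the far end, so that they can be taken for cutting in turn. Do not knock over or shove aside the tea glass that stands among them.

Things in the scene. Friction and masses are not known exactly. Their poses are not given: they have to be found in the camera images.
- tomato_green_c (a point): the unripe tomato, plain green: round and firm, 60 mm wide at half height and 54 mm tall (plus a 6 mm stem), about 115 g, standing stem up on a flat 26 mm base. This point is its centre, 27 mm above its base; its z axis points up through the stem.
- tomato_yellow_c (a point): the turning tomato, golden yellow: round and firm, 60 mm wide at half height and 54 mm tall (plus a 6 mm stem), about 115 g, standing stem up on a flat 26 mm base. This point is its centre, 27 mm above its base; its z axis points up through the stem.
- tomato_orange_c (a point): the nearly ripe tomato, bright orange: round and firm, 60 mm wide at half height and 54 mm tall (plus a 6 mm stem), about 115 g, standing stem up on a flat 26 mm base. This point is its centre, 27 mm above its base; its z axis points up through the stem.
- tomato_red_c (a point): the fully ripe tomato, dark deep red: round and firm, 60 mm wide at half height and 54 mm tall (plus a 6 mm stem), about 115 g, standing stem up on a flat 26 mm base. This point is its centre, 27 mm above its base; its z axis points up through the stem.
- pocket_1: an end pocket of the violet pulp fruit tray (fixed, 352 x 105 mm, four pockets in a row, 80 mm apart): a low round cup, 80 mm wide at the foot, 72 mm over its flat rim 16 mm above the table, with a round hollow 48 mm wide and 6 mm deep (floor 10 mm above the table). Origin: under the hollow's centre, at table height; y along the row, towards pocket_1's end; z up.
- pocket_2: a middle pocket of the violet pulp fruit tray (fixed, 352 x 105 mm, four pockets in a row, 80 mm apart): a low round cup, 80 mm wide at the foot, 72 mm over its flat rim 16 mm above the table, with a round hollow 48 mm wide and 6 mm deep (floor 10 mm above the table). Origin: under the hollow's centre, at table height; y along the row, towards pocket_1's end; z up.
- pocket_3: a middle pocket of the violet pulp fruit tray (fixed, 352 x 105 mm, four pockets in a row, 80 mm apart): a low round cup, 80 mm wide at the foot, 72 mm over its flat rim 16 mm above the table, with a round hollow 48 mm wide and 6 mm deep (floor 10 mm above the table). Origin: under the hollow's centre, at table height; y along the row, towards pocket_1's end; z up.
- pocket_4: an end pocket of the violet pulp fruit tray (fixed, 352 x 105 mm, four pockets in a row, 80 mm apart): a low round cup, 80 mm wide at the foot, 72 mm over its flat rim 16 mm above the table, with a round hollow 48 mm wide and 6 mm deep (floor 10 mm above the table). Origin: under the hollow's centre, at table height; y along the row, towards pocket_1's end; z up.
- board: the red-brown chopping board, 260 x 190 x 14 mm, with a knife and chopped herbs on it, lying fixed beyond one end or the other of the tray's row. Origin: centre of its underside.
- tea_glass: an empty tea glass of pale, slightly blue see-through glass, 60 mm wide at the rim, 82 mm tall, standing loose among the tomatoes. Origin: centre of its underside; z axis up.
Mind the look-alikes: they are no part of the job. What is shaped like the part that bears tomato_red_c but purple or turquoise is not meant. Leave any turquoise look-alike of the part that bears tomato_orange_c alone.

How it is judged:
At the end, for the whole second after the job is handed in: From the chopping board outwards the pockets hold the deep red, orange, yellow and green tomato, each within 12 mm of its pocket's centre, its own centre under 45 mm above the table (37 mm when seated), stem within 0.35 rad of upright, all at rest (((y of board in the frame of pocket_1 above -0.12 m and horizontal distance between tomato_red_c and pocket_1 below 0.012 m and z of tomato_red_c in the frame of pocket_1 below 0.045 m and angle between each of tomato_red_c, tomato_orange_c, tomato_yellow_c, tomato_green_c's own z axis and vertical below 0.35 rad and horizontal distance between tomato_orange_c and pocket_2 below 0.012 m and z of tomato_orange_c in the frame of pocket_2 below 0.045 m and horizontal distance between tomato_yellow_c and pocket_3 below 0.012 m and z of tomato_yellow_c in the frame of pocket_3 below 0.045 m and horizontal distance between tomato_green_c and pocket_4 below 0.012 m and z of tomato_green_c in the frame of pocket_4 below 0.045 m) or (y of board in the frame of pocket_1 below -0.12 m and horizontal distance between tomato_red_c and pocket_4 below 0.012 m and z of tomato_red_c in the frame of pocket_4 below 0.045 m and angle between each of tomato_red_c, tomato_orange_c, tomato_yellow_c, tomato_green_c's own z axis and vertical below 0.35 rad and horizontal distance between tomato_orange_c and pocket_3 below 0.012 m and z of tomato_orange_c in the frame of pocket_3 below 0.045 m and horizontal distance between tomato_yellow_c and pocket_2 below 0.012 m and z of tomato_yellow_c in the frame of pocket_2 below 0.045 m and horizontal distance between tomato_green_c and pocket_1 below 0.012 m and z of tomato_green_c in the frame of pocket_1 below 0.045 m)) and linear speed of each of tomato_red, tomato_orange, tomato_yellow, tomato_green below 0.02 m/s and angular speed of each of tomato_red, tomato_orange, tomato_yellow, tomato_green below 0.3 rad/s); the robot touches nothing.
It fails at once if the tea glass is tipped (over 0.4 rad) or shoved more than 40 mm (angle between tea_glass's own z axis and vertical above 0.4 rad or distance of tea_glass from where it was at the start of the episode above 0.04 m).
It also fails if it takes over 96 s, if anything falls off the work surface, if the arm or the gripper's body presses on something with over 40 N, if the wrist force passes 120 N, or if a joint passes its speed limit or range.

ROBOT

A 6-joint arm with a two-finger parallel gripper is mounted at the origin on the work surface. World frame = base frame: x ahead of the robot, y to its left, z up, the work surface at z = 0. Lengths are in m, angles in rad, forces in N, time in s.
With the tool pointing down it reaches from about 0.35 to 0.975 m from the base axis. Payload 4.9 kg.
Tool frame: the origin (TCP) lies midway between the tips of the shut fingers; the grasp point (between the pads) lies 19 mm behind it; z points along the fingers, y is the line along which they close (so a half turn about z gives the same grasp; the last joint's range is limited). The gripper opens to 85 mm and grips with 20 to 120 N. Pads are 22 mm wide; open, the fingers measure 114 mm over their backs; the gripper's body (76 mm by 85 mm) begins 54 mm behind the grasp point. The pads swing forward as they close: fully open they stand 13 mm farther back than shut.
Start: joints at [-1.291, 0.053, 1.613, -0, 1.476, -0.119], TCP at [0.243, -0.576, 0.231] pointing down, gripper open.
Joint ranges: [-3.01, 3.01], [-1.01, 2.22], [0.06, 2.58], [-1.02, 4.17], [0.09, 2.62], [-3.14, 3.14]. Speed limits (rad/s): [2.57, 2.57, 3.14, 3.14, 3.14, 3.14].

INTERFACE

Orientations are given as a rotation vector (axis times angle).
In Python, from station import ctrl gives the robot as it stands.
- The arm moves only by the shell command python3 -m handwheel 'ROWS' [FORCE]. ROWS is JSON, a list of rows, each an object with "gripper": the gripper command: -1 is fully open, 1 is shut, values between are in proportion; "offset": the shift along the tool's x, y, z in mm, a list of three; "rotation": the turn, a rotation vector about the tool's x, y, z in rad, a list of three. A call has exactly 8 rows; each row is the pose to reach, as a shift and turn from the pose commanded when the call began, along the tool's axes at that moment; what a row does not reach only later rows make up. A row lasts 1/8 s, in which the tool goes at most 62.5 mm and 10.7 degrees, less where a joint would pass 70% of its speed; a pose out of reach is approached as far as the arm can. A call with a gripper value outside its range is refused whole. The fingers move at their own pace and stop on an object; FORCE is the grip in N (left out, the last holds). Time passes only in rows, so rows that repeat a pose let the fingers close, or fill a call up. It gives the time, the measured TCP pose, the force, the opening and the grip force at its end, in the units of the state.
- ctrl.get_obs(): the state, without advancing time (a new reading comes with each control period).
- ctrl.get_image(name): name is "scene" or "top" or "wrist"; returns a dict with "image" (400x640x3 uint8, red, green, blue), "fovy" (degrees; the focal length in pixels is half the picture's height over the tangent of half this angle, whatever the lens; pixels are square), "cx", "cy" (the principal point, pixels), "k1" (the pictures are not rectified: a ray, as slopes to the right and down, at radius r is drawn at 1 + k1 r^2 times it, then the intrinsics apply), "xyz" and "attitude" of the camera in the world. Camera axes: x right, y up, looking along -z (the intrinsics and any distortion apply to the point x, -y, -z); pixel columns grow to the right and rows downward; lengths in m; the calibration is good to about 2 mm. A picture is of the moment at which its call begins. There is no depth.
- ctrl.finish_job(): hands the job in; it is judged then, once.
The state is a dict: "t": time; "q": joint angles; "dq": joint speeds; "effort": joint torques, N m; "tool_pos": TCP position; "tool_rot": TCP orientation; "contact_force": force on the tool from outside, world axes, zero at the start; "wrist_torque": the same for the moment, N m; "opening": finger opening in m; "grip_force": force on a finger pad.
Only numpy, scipy, OpenCV 4.12 (cv2) and the standard library are available. Lean on these libraries where they do the work, as an engineer would, in place of code of your own. Each camera call takes 0.05 s, during which the arm holds its last target. There are 200 camera calls.

## Working session

There is one attempt and no reset: what is moved stays moved. The work goes in short steps, Python scripts to look and compute and a shell command to move; the robot and the scene stay as the last step left them, time stands still between calls to the robot, and variables do not carry over. Pictures are saved under pics/ and viewed, at most 14 in all, crops included, and the job is handed in when it is done.

```bash
ls; mkdir -p pics
cat > h.py <<'E'
import numpy as np, cv2
from scipy.spatial.transform import Rotation as R
from station import ctrl
def shot(name,fn=None):
    d=ctrl.get_image(name)
    if fn: cv2.imwrite('pics/'+fn,d['image'][:,:,::-1])
    return d
def cam(d):
    a=np.array(d['attitude'],float)
    return np.array(d['xyz'],float), (a if a.shape==(3,3) else R.from_rotvec(a).as_matrix() if a.size==3 else R.from_quat(a).as_matrix())
def ray(d,u,v):
    f=200/np.tan(np.radians(d['fovy'])/2)
    K=np.array([[f,0,d['cx']],[0,f,d['cy']],[0,0,1.]])
    p=cv2.undistortPoints(np.array([[[u,v]]],float),K,np.array([d['k1'],0,0,0.]))[0,0]
    c,M=cam(d); r=M@np.array([p[0],-p[1],-1]); return c,r/np.linalg.norm(r)
def onplane(d,u,v,z):
    c,r=ray(d,u,v); return c+r*(z-c[2])/r[2]
def meet(a,b):
    (c1,r1),(c2,r2)=a,b
    A=np.stack([r1,-r2],1); s=np.linalg.lstsq(A,c2-c1,rcond=None)[0]
    p,q=c1+s[0]*r1,c2+s[1]*r2; return (p+q)/2,np.linalg.norm(p-q)
E
python3 - <<'E'
from h import *
for n in ('top','scene','wrist'):
    d=shot(n,n+'0.png'); print(n,{k:v for k,v in d.items() if k!='image'})
print(ctrl.get_obs())
E
```

```text
pics
top {'fovy': 55.220893061761046, 'cx': 313.8500457549583, 'cy': 201.40947719870238, 'k1': -0.025957168666098214, 'xyz': array([0.31454611, 0.02325266, 1.00598613]), 'attitude': array([ 0.1677296 , -0.19878717, -1.70919041])}
scene {'fovy': 42.72834357095593, 'cx': 322.3830266006017, 'cy': 191.90441863814286, 'k1': 0.01923058843066909, 'xyz': array([1.27234483, 0.04807157, 1.31159216]), 'attitude': array([0.41505143, 0.44900397, 1.59604906])}
wrist {'fovy': 58.62841740440583, 'cx': 315.18226529734926, 'cy': 201.0234007160208, 'k1': -0.0782099497324894, 'xyz': array([ 0.31919875, -0.54367555,  0.37275209]), 'attitude': array([-0.28965951,  0.1940875 , -1.16136202])}
{'t': 0.15, 'q': array([-1.29101076e+00,  5.32305535e-02,  1.61400425e+00, -6.73204772e-06,
        1.47600512e+00, -1.18999404e-01]), 'dq': array([ 0.00035333, -0.00177152, -0.00154896,  0.0013933 ,  0.00088325,
       -0.00081673]), 'effort': array([ 1.45506401e-04, -3.94242954e+01, -3.70721555e+01, -1.46854518e-04,
        4.62201278e-03,  1.23247870e-05]), 'tool_pos': array([ 0.24254706, -0.57547586,  0.2303144 ]), 'tool_rot': array([-3.07773946e+00, -6.21943349e-01,  2.18173856e-04]), 'contact_force': array([-0.53969918,  0.21405379, -0.21877495]), 'wrist_torque': array([ 0.00222463, -0.04914718,  0.0532498 ]), 'grip_force': 0.0, 'opening': 0.08542674252790139}
```

View pics/top0.png

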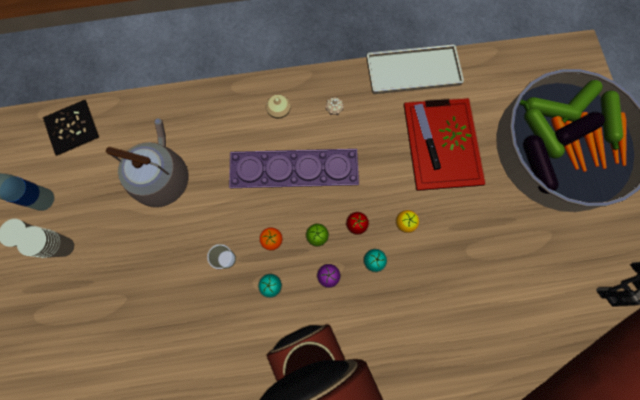

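View pics/scene0.png

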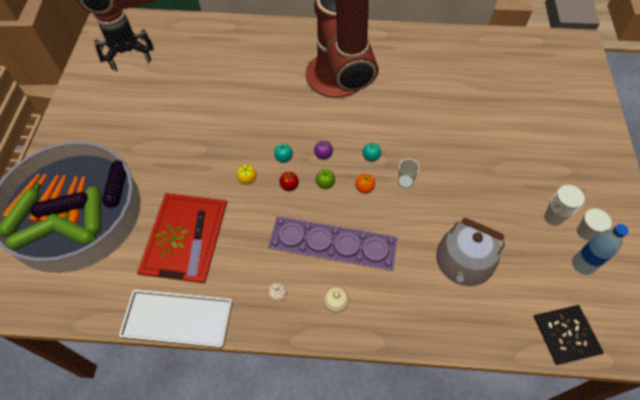

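The top view shows red at (357,222), green (317,235), orange (271,238), yellow (408,221), and the glass at (222,257). The tray pockets run from (249,169) to (338,166), with the board at its right end, (445,143). The scene view agrees. The purple and turquoise tomatoes are decoys.

```bash
cat >> h.py <<'E'
HUE=dict(red=[(0,5),(175,180)],orange=[(6,17)],yellow=[(21,32)],green=[(38,62)],violet=[(125,165)])
def blobs(img,col,smin=130,vmin=50,amin=100,amax=1e9):
    h=cv2.cvtColor(cv2.GaussianBlur(img,(3,3),0),cv2.COLOR_RGB2HSV); m=0
    for a,b in HUE[col]: m=m|cv2.inRange(h,(a,smin,vmin),(b,255,255))
    m=cv2.morphologyEx(m,cv2.MORPH_CLOSE,np.ones((5,5)))
    cs,_=cv2.findContours(m,cv2.RETR_EXTERNAL,cv2.CHAIN_APPROX_NONE)
    return [(cv2.minEnclosingCircle(c),cv2.contourArea(c),c) for c in cs if amin<cv2.contourArea(c)<amax]
E
python3 - <<'E'
from h import *
T,S=shot('top'),shot('scene')
for c,kw in dict(red={},orange={},yellow={},green={},violet=dict(smin=60)).items():
    for n,d in (('T',T),('S',S)):
        for (p,r),a,k in blobs(d['image'],c,**kw):
            M=cv2.moments(k); p=(M['m10']/M['m00'],M['m01']/M['m00'])
            print(c,n,np.round(p,1),round(r,1),a,onplane(d,*p,.027).round(3), np.round(cv2.minAreaRect(k)[2]) )
E
```

```text
red T [355.3 389.4] 28.9 802.5 [ 0.073 -0.043  0.027] 90.0
red T [277.8 361.6] 16.8 259.0 [0.162 0.131 0.027] 68.0
red T [615.9 378.6] 44.6 2109.5 [-0.003 -0.673  0.027] 90.0
red T [327.7 341.3] 20.4 340.0 [0.19  0.005 0.027] 34.0
red T [357.1 222.6] 10.9 334.5 [ 0.468 -0.116  0.027] 90.0
red T [443.4 144.9] 56.2 5569.5 [ 0.646 -0.387  0.027] 82.0
red S [183.1 237.5] 56.1 5186.5 [ 0.668 -0.387  0.027] 16.0
red S [288.7 182. ] 9.1 193.5 [ 0.466 -0.112  0.027] 0.0
red S [326.1  72.8] 27.4 1118.5 [ 0.016 -0.031  0.027] 84.0
red S [345.8  24.9] 31.8 1696.5 [-0.227  0.025  0.027] 90.0
red S [119.    7.9] 28.3 269.5 [-0.258 -0.827  0.027] 65.0
orange T [296.7 347.8] 34.4 101.5 [0.186 0.082 0.027] 68.0
orange T [270.6 238.3] 12.5 449.0 [0.46  0.112 0.027] 90.0
orange T [357.2 222.6] 11.9 413.0 [ 0.468 -0.116  0.027] 90.0
orange T [125.8 155.1] 21.8 235.5 [0.743 0.474 0.027] 19.0
orange T [575.9 154.7] 16.8 384.5 [ 0.566 -0.744  0.027] 76.0
orange T [596.6 146.8] 20.7 536.5 [ 0.58  -0.81   0.027] 82.0
orange T [559.  122.7] 10.1 142.0 [ 0.664 -0.725  0.027] 90.0
orange T [621.5 146.1] 27.0 3
[... 1165 characters left out ...]
[-0.22  -1.222  0.027] 90.0
yellow T [408.1 220.5] 10.9 318.0 [ 0.454 -0.248  0.027] 90.0
yellow S [174.2 239.6] 15.3 117.5 [ 0.677 -0.41   0.027] 90.0
yellow S [245.8 173.1] 9.4 237.5 [ 0.443 -0.245  0.027] 90.0
green T [316.9 234.5] 10.6 324.0 [ 0.453 -0.008  0.027] 90.0
green T [572.7 113.8] 53.4 2460.5 [ 0.685 -0.773  0.027] 74.0
green S [ 50.9 221.6] 53.8 2533.0 [ 0.645 -0.769  0.027] 86.0
green S [324.9 178.5] 8.6 205.0 [ 0.446 -0.006  0.027] 45.0
violet T [328.4 275.2] 11.3 372.0 [ 0.346 -0.021  0.027] 90.0
violet T [293.3 168. ] 65.0 4168.5 [0.639 0.028 0.027] 89.0
violet S [333.7 242.6] 61.8 3508.5 [0.655 0.033 0.027] 10.0
violet S [323.  149.4] 8.9 222.5 [ 0.339 -0.019  0.027] 90.0
```

```bash
cat >> h.py <<'E'
def go(p,xdir_deg=None):
    """tool-frame offset mm / rotvec from current pose to TCP p, pointing straight down, tool x at xdir_deg"""
    o=ctrl.get_obs(); M=R.from_rotvec(o['tool_rot']).as_matrix()
    off=M.T@(np.array(p)-o['tool_pos'])*1000
    a=np.radians(xdir_deg); x=np.array([np.cos(a),np.sin(a),0]); z=np.array([0,0,-1.]); T=np.stack([x,np.cross(z,x),z],1)
    print('off',off.round(1),'rot',R.from_matrix(M.T@T).as_rotvec().round(3))
E
python3 - <<'E'
from h import *
T,S=shot('top'),shot('scene')
for d in (T,S):
    k=max([b for b in blobs(d['image'],'violet',smin=60)],key=lambda b:b[1])[2]
    b=cv2.boxPoints(cv2.minAreaRect(k)); P=np.array([onplane(d,*p,.008)[:2] for p in b]); 
    e=[P[(i+1)%4]-P[i] for i in range(4)]; print(P.round(3).tolist(),[(round(np.linalg.norm(v),3),round(np.degrees(np.arctan2(v[1],v[0])),1)) for v in e],P.mean(0))
o=ctrl.get_obs();M=R.from_rotvec(o['tool_rot']).as_matrix();d=shot('wrist');c,A=cam(d)
print('cam in tool',M.T@(c-o['tool_pos']),'\n',M.T@A)
go((.60,-.09,.30),90)
E
```

```text
[[0.717, 0.198], [0.674, -0.152], [0.577, -0.137], [0.618, 0.205]] [(np.float64(0.352), np.float64(-96.9)), (np.float64(0.099), np.float64(171.4)), (np.float64(0.344), np.float64(83.1)), (np.float64(0.099), np.float64(-4.2))] [0.64646661 0.02856327]
[[0.671, -0.144], [0.574, -0.14], [0.619, 0.208], [0.712, 0.193]] [(np.float64(0.096), np.float64(177.9)), (np.float64(0.351), np.float64(82.7)), (np.float64(0.094), np.float64(-9.2)), (np.float64(0.34), np.float64(-96.9))] [0.64400358 0.0291042 ]
cam in tool [ 0.08301051  0.000259   -0.14257417] 
 [[-6.84302459e-04  9.46235020e-01  3.23479240e-01]
 [ 9.99999607e-01  8.29629187e-04 -3.11370832e-04]
 [-5.62997804e-04  3.23478900e-01 -9.46235216e-01]]
off [ 518.  -309.   -68.8] rot [-0.    -0.    -1.172]
```

```bash
python3 -m handwheel '[{"gripper":-1,"offset":[50,-40,-60],"rotation":[0,0,-0.15]},{"gripper":-1,"offset":[90,-70,-70],"rotation":[0,0,-0.3]},{"gripper":-1,"offset":[130,-110,-70],"rotation":[0,0,-0.45]},{"gripper":-1,"offset":[170,-150,-70],"rotation":[0,0,-0.6]},{"gripper":-1,"offset":[210,-190,-70],"rotation":[0,0,-0.75]},{"gripper":-1,"offset":[250,-230,-70],"rotation":[0,0,-0.9]},{"gripper":-1,"offset":[290,-260,-70],"rotation":[0,0,-1.05]},{"gripper":-1,"offset":[300,-267,-70],"rotation":[0,0,-1.05]}]' 60
python3 -c "
from h import *
go((.55,.07,.30),83)"
```

```text
t: 1.4
tool_pos: [0.4163, -0.2113, 0.3017]
tool_rot: [2.348, 2.086, 0.001]
contact_force: [-0.3, -0.6, -0.5]
opening: 0.0852
grip_force: 0.0
off [295.1  99.5   1.7] rot [0.001 0.    0.004]
```

```bash
python3 -m handwheel '[{"gripper":-1,"offset":[50,17,0],"rotation":[0,0,0]},{"gripper":-1,"offset":[100,34,0],"rotation":[0,0,0]},{"gripper":-1,"offset":[150,50,0],"rotation":[0,0,0]},{"gripper":-1,"offset":[200,67,0],"rotation":[0,0,0]},{"gripper":-1,"offset":[250,84,0],"rotation":[0,0,0]},{"gripper":-1,"offset":[290,99,0],"rotation":[0,0,0]},{"gripper":-1,"offset":[290,99,0],"rotation":[0,0,0]},{"gripper":-1,"offset":[290,99,0],"rotation":[0,0,0]}]'
python3 - <<'E'
from h import *
d=shot('wrist','w1.png');
E
```

```text
t: 2.4
tool_pos: [0.549, 0.0615, 0.3011]
tool_rot: [2.354, 2.08, -0.001]
contact_force: [0.6, -0.8, -0.9]
opening: 0.0854
grip_force: 0.0
```

View pics/w1.png

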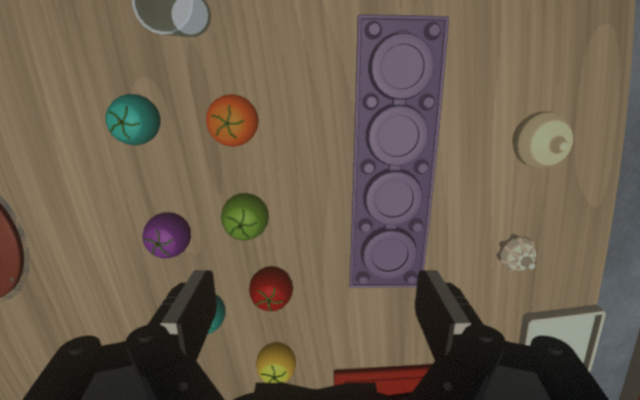

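The wrist view shows pocket hollows at about (402,65), (398,134), (394,197) and (389,250). Orange is at (232,120), green (245,217), red (271,289) and yellow (276,363). The board is at the bottom end.

```bash
cat >> h.py <<'E'
def tom(d,col,near):
    """centroid pixel of the tomato blob nearest a predicted world point"""
    best=None
    for (p,r),a,k in blobs(d['image'],col,amin=120):
        q=onplane(d,*p,.027)
        e=np.linalg.norm(q[:2]-near)
        if best is None or e<best[0]: best=(e,p,r)
    return best
def pockets(d,rpx,guess):
    """hollow centres: Hough circle nearest each guessed pixel"""
    g=cv2.cvtColor(d['image'],cv2.COLOR_RGB2GRAY); s=4
    g=cv2.GaussianBlur(cv2.resize(g,None,fx=s,fy=s,interpolation=cv2.INTER_CUBIC),(7,7),0)
    c=cv2.HoughCircles(g,cv2.HOUGH_GRADIENT_ALT,1.5,10,param1=60,param2=.6,minRadius=int(rpx[0]*s),maxRadius=int(rpx[1]*s))
    if c is None: return []
    c=(c[0]+[.5,.5,0])/s-[.5,.5,0]
    return [[x for x in c.round(1).tolist() if np.hypot(x[0]-u,x[1]-v)<8] for u,v in guess]
G=dict(red=(.467,-.114),orange=(.457,.112),yellow=(.449,-.247),green=(.45,-.007))
E
python3 - <<'E'
from h import *
W,T,S=shot('wrist'),shot('top'),shot('scene')
for c,g in G.items():
    b={n:tom(d,c,np.array(g)) for n,d in (('W',W),('T',T),('S',S))}
    rays={n:ray(d,*b[n][1]) for n,d in (('W',W),('T',T),('S',S))}
    print(c,[round(b[n][2],1) for n in b],'Wplane',onplane(W,*b['W'][1],.027).round(4),*[(x,meet(rays[x[0]],rays[x[1]])[0].round(4),round(meet(rays[x[0]],rays[x[1]])[1],4)) for x in ('WT','WS','TS')])
gw=[(402,65),(398,134),(394,197),(389,250)]
for g,x in zip(gw,pockets(W,(15,40),gw)): print(g,[(v,onplane(W,v[0],v[1],.016)[:2].round(4)) for v in x])
gt=[(249,169),(279,168),(309,167),(338,166)]
for g,x in zip(gt,pockets(T,(6,16),gt)): print(g,[(v,onplane(T,v[0],v[1],.016)[:2].round(4)) for v in x])
E
```

```text
red [20.7, 10.8, 9.0] Wplane [ 0.4648 -0.1169  0.027 ] ('WT', array([ 0.4665, -0.1145,  0.0317]), np.float64(0.0017)) ('WS', array([ 0.4664, -0.1125,  0.034 ]), np.float64(0.0001)) ('TS', array([ 0.4667, -0.1135,  0.0347]), np.float64(0.0021))
orange [26.5, 38.0, 10.7] Wplane [0.4572 0.1122 0.027 ] ('WT', array([0.4995, 0.1145, 0.1854]), np.float64(0.0205)) ('WS', array([0.4596, 0.1131, 0.0368]), np.float64(0.0003)) ('TS', array([0.5166, 0.1097, 0.1263]), np.float64(0.0022))
yellow [21.0, 11.0, 9.3] Wplane [ 0.4494 -0.247   0.027 ] ('WT', array([ 0.4519, -0.2457,  0.0301]), np.float64(0.0043)) ('WS', array([ 0.4497, -0.2421,  0.034 ]), np.float64(0.0036)) ('TS', array([ 0.4521, -0.2426,  0.0412]), np.float64(0.0024))
green [22.5, 10.6, 8.5] Wplane [ 0.4497 -0.0077  0.027 ] ('WT', array([ 0.4515, -0.0064,  0.0321]), np.float64(0.0014)) ('WS', array([ 0.4519, -0.0047,  0.036 ]), np.float64(0.0005)) ('TS', array([ 0.4514, -0.0059,  0.0356]), np.float64(0.002))
(402, 65) [([401.6, 66.0, 22.2], array([0.6588, 0.1473]))]
(398, 134) [([398.2, 134.6, 20.1], array([0.6503, 0.0694])), ([398.2, 134.6, 28.9], array([0.6503, 0.0694]))]
(394, 197) [([393.8, 198.4, 18.6], array([ 0.6404, -0.0109])), ([393.8, 198.4, 27.2], array([ 0.6404, -0.0109]))]
(389, 250) [([387.4, 252.0, 26.2], array([ 0.628 , -0.0857])), ([387.4, 252.0, 19.9], array([ 0.628 , -0.0857]))]
(249, 169) []
(279, 168) []
(309, 167) []
(338, 166) [([337.1, 165.0, 12.0], array([ 0.6342, -0.0906])), ([337.1, 165.0, 8.3], array([ 0.6342, -0.0906]))]
```

```bash
python3 -c "
from h import *
go((.4507,-.0068,.10),83.2)"
```

```text
off [-79.6 -89.1 201.5] rot [ 0.     0.    -0.005]
```

```bash
python3 -m handwheel '[{"gripper":-1,"offset":[-20,-22,40],"rotation":[0,0,0]},{"gripper":-1,"offset":[-40,-45,90],"rotation":[0,0,0]},{"gripper":-1,"offset":[-60,-67,140],"rotation":[0,0,0]},{"gripper":-1,"offset":[-79,-89,180],"rotation":[0,0,0]},{"gripper":-1,"offset":[-79,-89,201],"rotation":[0,0,0]},{"gripper":-1,"offset":[-79,-89,201],"rotation":[0,0,0]},{"gripper":-1,"offset":[-79,-89,201],"rotation":[0,0,0]},{"gripper":-1,"offset":[-79,-89,201],"rotation":[0,0,0]}]'
python3 - <<'E'
from h import *
d=shot('wrist','w2.png')
b=tom(d,'green',np.array(G['green']));print(b,onplane(d,*b[1],.027))
go((.4507,-.0068,.006),83.2)
E
```

```text
t: 3.6
tool_pos: [0.4525, -0.0054, 0.1021]
tool_rot: [2.351, 2.08, 0.003]
contact_force: [-0.2, -0.2, -0.4]
opening: 0.0854
grip_force: 0.0
(np.float64(0.000702188355326762), (312.5943298339844, 216.54754638671875), 44.885494232177734) [ 0.45049561 -0.00749744  0.027     ]
off [-1.7 -1.6 95.9] rot [ 0.003  0.    -0.003]
```

View pics/w2.png

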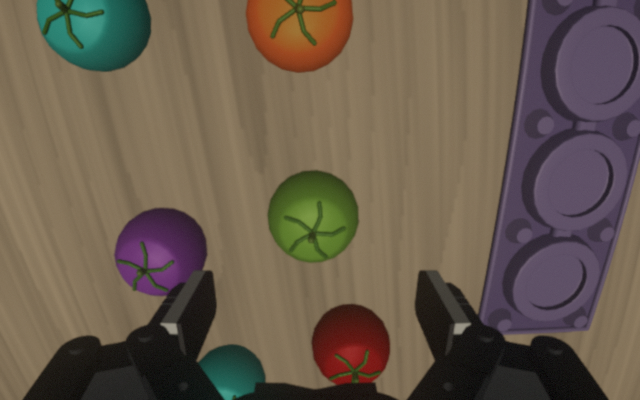

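The wrist view shows green centred between the fingers at (313,217). Purple is clear to the left at (161,252) and red is below at (351,345). Next I descend and grip.

```bash
python3 -m handwheel '[{"gripper":-1,"offset":[-2,-2,35],"rotation":[0,0,0]},{"gripper":-1,"offset":[-2,-2,70],"rotation":[0,0,0]},{"gripper":-1,"offset":[-2,-2,92],"rotation":[0,0,0]},{"gripper":-1,"offset":[-2,-2,96],"rotation":[0,0,0]},{"gripper":-1,"offset":[-2,-2,96],"rotation":[0,0,0]},{"gripper":1,"offset":[-2,-2,96],"rotation":[0,0,0]},{"gripper":1,"offset":[-2,-2,96],"rotation":[0,0,0]},{"gripper":1,"offset":[-2,-2,96],"rotation":[0,0,0]}]' 40
python3 -m handwheel '[{"gripper":1,"offset":[0,0,0],"rotation":[0,0,0]},{"gripper":1,"offset":[0,0,0],"rotation":[0,0,0]},{"gripper":1,"offset":[0,0,0],"rotation":[0,0,0]},{"gripper":1,"offset":[0,0,-20],"rotation":[0,0,0]},{"gripper":1,"offset":[0,0,-60],"rotation":[0,0,0]},{"gripper":1,"offset":[0,0,-100],"rotation":[0,0,0]},{"gripper":1,"offset":[0,0,-120],"rotation":[0,0,0]},{"gripper":1,"offset":[0,0,-120],"rotation":[0,0,0]}]'
python3 - <<'E'
from h import *
d=shot('wrist','w3.png');o=ctrl.get_obs();print(o['tool_pos'],o['opening'],o['grip_force'])
b=tom(d,'green',np.array(G['green']));print(b)
go((.6592,.148,.12),83.2)
E
```

```text
t: 4.65
tool_pos: [0.4501, -0.0072, 0.006]
tool_rot: [2.351, 2.081, 0.002]
contact_force: [-2.1, 0.8, 6.3]
opening: 0.0578
grip_force: 42.7
t: 5.65
tool_pos: [0.4502, -0.0072, 0.1264]
tool_rot: [2.35, 2.079, 0.005]
contact_force: [0.1, 0.4, -1.3]
opening: 0.0578
grip_force: 43.6
[ 0.44909283 -0.00696455  0.12464656] 0.05790157039170652 43.64044311457435
(np.float64(0.0874057686279779), (316.9566955566406, 303.8926696777344), 78.96304321289062)
off [179.4 189.7   4.9] rot [ 0.001  0.    -0.003]
```

View pics/w3.png

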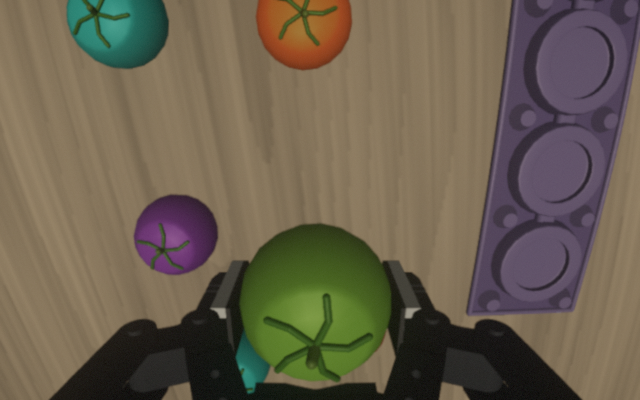

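Green is gripped upright and central. Pockets show at about (575,62), (553,170) and (535,258), so I use this second view to check the tray's position and height.

Run:
```python
from h import *
W,S=shot('wrist'),shot('scene')
gw=[(575,62),(553,170),(535,258)]
gs=[(376,248),(347,242.5),(319,238),(291.5,233)]
P=np.array([[.6592,.148],[.6497,.0687],[.6403,-.0107],[.6308,-.090]])
for i,(g,x) in enumerate(zip(gw,pockets(W,(15,50),gw))): print(g,[(v,onplane(W,v[0],v[1],.016)[:2].round(4)) for v in x])
# tray height: corner-box centre of tray blob in scene vs wrist-derived centre
for g,x in zip(gs,pockets(S,(5,16),gs)): print(g,[(v,onplane(S,v[0],v[1],.016)[:2].round(4)) for v in x])
go((.6592,.148,.12),83.2)
```

```text
(575, 62) [([577.9, 60.8, 38.0], array([0.6427, 0.0699]))]
(553, 170) []
(535, 258) [([537.8, 261.8, 29.6], array([ 0.6242, -0.0851]))]
(376, 248) [([376.5, 247.9, 14.2], array([0.6577, 0.1524])), ([376.5, 247.9, 11.3], array([0.6577, 0.1524]))]
(347, 242.5) [([346.1, 243.0, 14.0], array([0.6486, 0.0675])), ([346.1, 243.0, 11.6], array([0.6486, 0.0675])), ([346.1, 243.0, 9.1], array([0.6486, 0.0675]))]
(319, 238) [([318.4, 238.1, 11.8], array([ 0.6389, -0.0109])), ([318.4, 238.1, 14.5], array([ 0.6389, -0.0109])), ([318.4, 238.1, 8.9], array([ 0.6389, -0.0109]))]
(291.5, 233) [([290.2, 232.9, 11.6], array([ 0.6281, -0.0917])), ([290.2, 232.9, 14.5], array([ 0.6281, -0.0917]))]
off [179.3 191.    2.4] rot [-0.002 -0.    -0.003]
```

```bash
python3 -m handwheel '[{"gripper":1,"offset":[22,23,2],"rotation":[0,0,0]},{"gripper":1,"offset":[54,57,2],"rotation":[0,0,0]},{"gripper":1,"offset":[90,95,2],"rotation":[0,0,0]},{"gripper":1,"offset":[126,133,2],"rotation":[0,0,0]},{"gripper":1,"offset":[160,170,2],"rotation":[0,0,0]},{"gripper":1,"offset":[180,190,2],"rotation":[0,0,0]},{"gripper":1,"offset":[180,190,2],"rotation":[0,0,0]},{"gripper":1,"offset":[180,190,2],"rotation":[0,0,0]}]'
python3 - <<'E'
from h import *
d=shot('wrist','w4.png')
go((.6587,.149,.018),83.2)
E
```

```text
t: 6.8
tool_pos: [0.658, 0.1482, 0.1203]
tool_rot: [-2.351, -2.081, 0.005]
contact_force: [0.1, -0.1, -1.9]
opening: 0.0581
grip_force: 43.7
off [  1.1   0.8 102.8] rot [-0.003  0.001 -0.004]
```

View pics/w4.png

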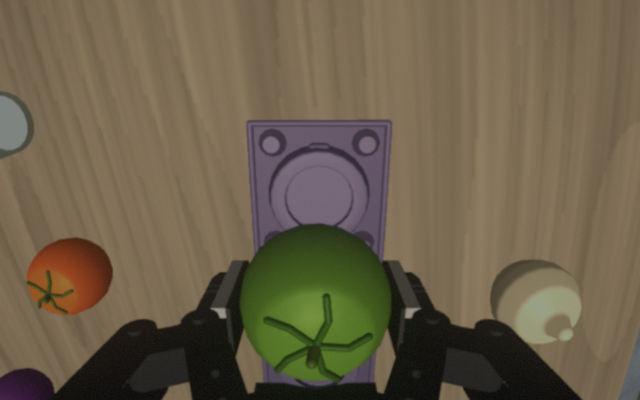

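The view shows the end-pocket hollow at (319,197), with green held at (317,303). I cast that hollow's ray as a check.

Run:
```python
from h import *
d=shot('wrist')
x=pockets(d,(20,60),[(319,195)])[0]; print([(v,onplane(d,v[0],v[1],.016).round(4)) for v in x], onplane(d,319,197,.012))
go((.6587,.149,.018),83.2)
```

```text
[([317.6, 195.0, 32.7], array([0.6597, 0.1507, 0.016 ]))] [0.66038786 0.14770094 0.012     ]
off [  1.1   0.5 103.3] rot [-0.002  0.001 -0.004]
```

Confirmed, so I lower, release and rise.

```bash
python3 -m handwheel '[{"gripper":1,"offset":[1,1,35],"rotation":[0,0,0]},{"gripper":1,"offset":[1,1,70],"rotation":[0,0,0]},{"gripper":1,"offset":[1,1,93],"rotation":[0,0,0]},{"gripper":1,"offset":[1,1,99],"rotation":[0,0,0]},{"gripper":1,"offset":[1,1,103],"rotation":[0,0,0]},{"gripper":1,"offset":[1,1,103],"rotation":[0,0,0]},{"gripper":0.4,"offset":[1,1,103],"rotation":[0,0,0]},{"gripper":0,"offset":[1,1,103],"rotation":[0,0,0]}]'
python3 -m handwheel '[{"gripper":-0.4,"offset":[0,0,0],"rotation":[0,0,0]},{"gripper":-1,"offset":[0,0,0],"rotation":[0,0,0]},{"gripper":-1,"offset":[0,0,0],"rotation":[0,0,0]},{"gripper":-1,"offset":[0,0,-10],"rotation":[0,0,0]},{"gripper":-1,"offset":[0,0,-40],"rotation":[0,0,0]},{"gripper":-1,"offset":[0,0,-80],"rotation":[0,0,0]},{"gripper":-1,"offset":[0,0,-100],"rotation":[0,0,0]},{"gripper":-1,"offset":[0,0,-100],"rotation":[0,0,0]}]'
python3 - <<'E'
from h import *
d=shot('wrist','w5.png')
b=tom(d,'green',np.array((.659,.149)));print(b,onplane(d,*b[1],.037))
b=tom(d,'orange',np.array(G['orange']));print(b,onplane(d,*b[1],.027))
go((.4575,.1125,.12),83.2)
E
```

```text
t: 7.9
tool_pos: [0.661, 0.1496, 0.0202]
tool_rot: [2.352, 2.081, 0.002]
contact_force: [1.1, -0.6, 0.2]
opening: 0.0578
grip_force: 43.6
t: 8.9
tool_pos: [0.6619, 0.1497, 0.1219]
tool_rot: [2.351, 2.08, 0.006]
contact_force: [-0.0, 0.1, -0.4]
opening: 0.0851
grip_force: 0.0
(np.float64(0.0037958773067206263), (313.21502685546875, 209.29806518554688), 42.90956497192383) [0.66063547 0.14903571 0.037     ]
(np.float64(0.001662118251576772), (64.58772277832031, 278.85089111328125), 43.326072692871094) [0.45566526 0.1110095  0.027     ]
off [ -61.4 -197.1   -0.6] rot [ 0.001 -0.    -0.003]
```

View pics/w5.png

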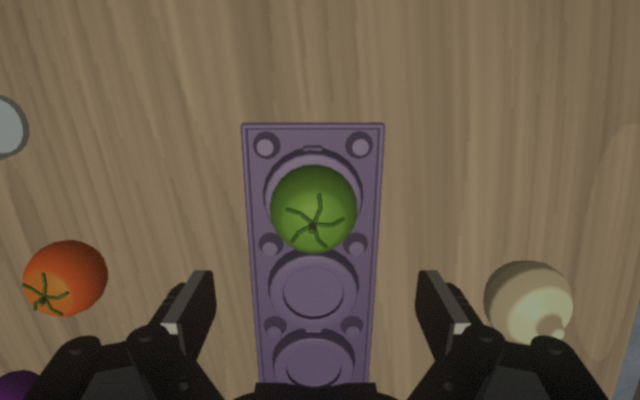

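Green sits upright in the end pocket at (313,209), measured within 2 mm of its centre. Next is orange.

```bash
python3 -m handwheel '[{"gripper":-1,"offset":[-8,-25,0],"rotation":[0,0,0]},{"gripper":-1,"offset":[-20,-65,0],"rotation":[0,0,0]},{"gripper":-1,"offset":[-33,-108,0],"rotation":[0,0,0]},{"gripper":-1,"offset":[-46,-150,0],"rotation":[0,0,0]},{"gripper":-1,"offset":[-57,-183,0],"rotation":[0,0,0]},{"gripper":-1,"offset":[-61,-197,0],"rotation":[0,0,0]},{"gripper":-1,"offset":[-61,-197,0],"rotation":[0,0,0]},{"gripper":-1,"offset":[-61,-197,0],"rotation":[0,0,0]}]'
python3 - <<'E'
from h import *
d=shot('wrist')
b=tom(d,'orange',np.array(G['orange']));p=onplane(d,*b[1],.027);print(b,p)
go((*((p[:2]+[.4572,.1122])/2),.006),83.2)
E
```

```text
t: 9.95
tool_pos: [0.4575, 0.1129, 0.1185]
tool_rot: [-2.352, -2.081, 0.002]
contact_force: [0.0, -1.8, 0.7]
opening: 0.0855
grip_force: 0.0
(np.float64(0.0006945852162938603), (316.1079406738281, 206.34130859375), 43.382686614990234) [0.45765621 0.11177232 0.027     ]
off [-1.000e+00 -1.000e-01  1.127e+02] rot [-0.001  0.    -0.003]
```

```bash
python3 -m handwheel '[{"gripper":-1,"offset":[-1,0,40],"rotation":[0,0,0]},{"gripper":-1,"offset":[-1,0,80],"rotation":[0,0,0]},{"gripper":-1,"offset":[-1,0,106],"rotation":[0,0,0]},{"gripper":-1,"offset":[-1,0,113],"rotation":[0,0,0]},{"gripper":-1,"offset":[-1,0,113],"rotation":[0,0,0]},{"gripper":1,"offset":[-1,0,113],"rotation":[0,0,0]},{"gripper":1,"offset":[-1,0,113],"rotation":[0,0,0]},{"gripper":1,"offset":[-1,0,113],"rotation":[0,0,0]}]' 40
python3 -m handwheel '[{"gripper":1,"offset":[0,0,0],"rotation":[0,0,0]},{"gripper":1,"offset":[0,0,0],"rotation":[0,0,0]},{"gripper":1,"offset":[0,0,0],"rotation":[0,0,0]},{"gripper":1,"offset":[0,0,-20],"rotation":[0,0,0]},{"gripper":1,"offset":[0,0,-60],"rotation":[0,0,0]},{"gripper":1,"offset":[0,0,-100],"rotation":[0,0,0]},{"gripper":1,"offset":[0,0,-115],"rotation":[0,0,0]},{"gripper":1,"offset":[0,0,-115],"rotation":[0,0,0]}]'
python3 -c "
from h import *
go((.6397,-.011,.12),83.2)"
```

```text
t: 11.0
tool_pos: [0.4588, 0.1121, 0.0082]
tool_rot: [2.351, 2.081, 0.004]
contact_force: [-1.4, -0.6, 5.1]
opening: 0.0574
grip_force: 43.2
t: 12.0
tool_pos: [0.4579, 0.112, 0.122]
tool_rot: [2.352, 2.081, 0.003]
contact_force: [-0.2, -0.5, -1.7]
opening: 0.0578
grip_force: 43.7
off [-99.9 195.4   2.4] rot [ 0.002 -0.    -0.003]
```

```bash
python3 -m handwheel '[{"gripper":1,"offset":[-12,24,2],"rotation":[0,0,0]},{"gripper":1,"offset":[-30,58,2],"rotation":[0,0,0]},{"gripper":1,"offset":[-50,98,2],"rotation":[0,0,0]},{"gripper":1,"offset":[-70,138,2],"rotation":[0,0,0]},{"gripper":1,"offset":[-88,174,2],"rotation":[0,0,0]},{"gripper":1,"offset":[-100,195,2],"rotation":[0,0,0]},{"gripper":1,"offset":[-100,195,2],"rotation":[0,0,0]},{"gripper":1,"offset":[-100,195,2],"rotation":[0,0,0]}]'
python3 - <<'E'
from h import *
go((.6397,-.011,.018),83.2)
E
```

```text
t: 13.0
tool_pos: [0.6371, -0.0105, 0.1171]
tool_rot: [-2.35, -2.08, 0.004]
contact_force: [-0.5, 1.6, 0.0]
opening: 0.0579
grip_force: 43.7
off [-0.2  3.  99. ] rot [-0.004 -0.    -0.003]
```

```bash
python3 -m handwheel '[{"gripper":1,"offset":[0,1,35],"rotation":[0,0,0]},{"gripper":1,"offset":[0,1,70],"rotation":[0,0,0]},{"gripper":1,"offset":[0,1,91],"rotation":[0,0,0]},{"gripper":1,"offset":[0,1,97],"rotation":[0,0,0]},{"gripper":1,"offset":[0,1,100],"rotation":[0,0,0]},{"gripper":1,"offset":[0,1,100],"rotation":[0,0,0]},{"gripper":0.4,"offset":[0,1,100],"rotation":[0,0,0]},{"gripper":0,"offset":[0,1,100],"rotation":[0,0,0]}]'
python3 -m handwheel '[{"gripper":-0.4,"offset":[0,0,0],"rotation":[0,0,0]},{"gripper":-1,"offset":[0,0,0],"rotation":[0,0,0]},{"gripper":-1,"offset":[0,0,0],"rotation":[0,0,0]},{"gripper":-1,"offset":[0,0,-10],"rotation":[0,0,0]},{"gripper":-1,"offset":[0,0,-40],"rotation":[0,0,0]},{"gripper":-1,"offset":[0,0,-80],"rotation":[0,0,0]},{"gripper":-1,"offset":[0,0,-100],"rotation":[0,0,0]},{"gripper":-1,"offset":[0,0,-100],"rotation":[0,0,0]}]'
python3 - <<'E'
from h import *
d=shot('wrist','w6.png')
b=tom(d,'orange',np.array((.64,-.011)));print(b,onplane(d,*b[1],.037))
b=tom(d,'red',np.array(G['red']));print(b,onplane(d,*b[1],.027))
go((.4665,-.1145,.12),83.2)
E
```

```text
t: 14.0
tool_pos: [0.6403, -0.0113, 0.0202]
tool_rot: [2.352, 2.081, 0.001]
contact_force: [1.1, -0.3, -1.7]
opening: 0.0573
grip_force: 43.7
t: 15.0
tool_pos: [0.6411, -0.0114, 0.1217]
tool_rot: [2.35, 2.08, 0.004]
contact_force: [-0.2, 0.5, -0.1]
opening: 0.0852
grip_force: 0.0
(np.float64(0.004806554394427978), (312.91693115234375, 209.40879821777344), 43.600502014160156) [ 0.63969673 -0.01208373  0.037     ]
(np.float64(0.013890837020039218), (117.5, 328.0), 29.34716033935547) [ 0.46421696 -0.10039081  0.027     ]
off [-123.6 -159.5   -0.6] rot [ 0.001  0.    -0.003]
```

View pics/w6.png

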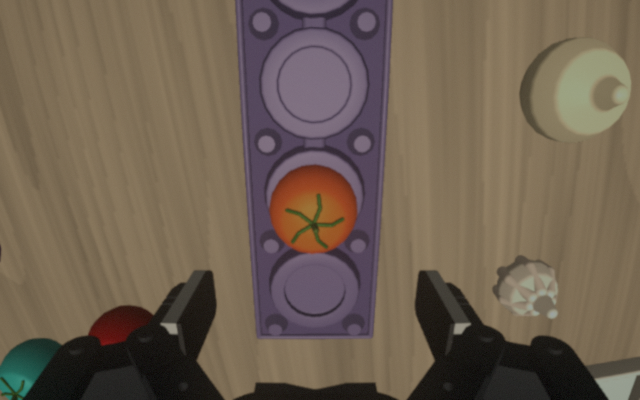

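Orange sits upright at (313,209) in the pocket next to the end one. The board-end pocket at (315,290) is still free. Next is red.

```bash
python3 -m handwheel '[{"gripper":-1,"offset":[-15,-20,0],"rotation":[0,0,0]},{"gripper":-1,"offset":[-42,-54,0],"rotation":[0,0,0]},{"gripper":-1,"offset":[-70,-90,0],"rotation":[0,0,0]},{"gripper":-1,"offset":[-98,-126,0],"rotation":[0,0,0]},{"gripper":-1,"offset":[-117,-151,0],"rotation":[0,0,0]},{"gripper":-1,"offset":[-123,-159,0],"rotation":[0,0,0]},{"gripper":-1,"offset":[-123,-159,0],"rotation":[0,0,0]},{"gripper":-1,"offset":[-123,-159,0],"rotation":[0,0,0]}]'
python3 - <<'E'
from h import *
d=shot('wrist','w7.png')
b=tom(d,'red',np.array(G['red']));p=onplane(d,*b[1],.027);print(b,p)
go((*p[:2],.006),83.2)
E
```

```text
t: 16.05
tool_pos: [0.4676, -0.1135, 0.119]
tool_rot: [-2.352, -2.082, -0.0]
contact_force: [0.8, 0.4, -0.6]
opening: 0.0854
grip_force: 0.0
(np.float64(0.0014455384755492045), (313.2602233886719, 206.6620330810547), 41.743282318115234) [ 0.46581058 -0.11482149  0.027     ]
off [ -1.6  -1.7 113.2] rot [-0.    -0.    -0.002]
```

View pics/w7.png

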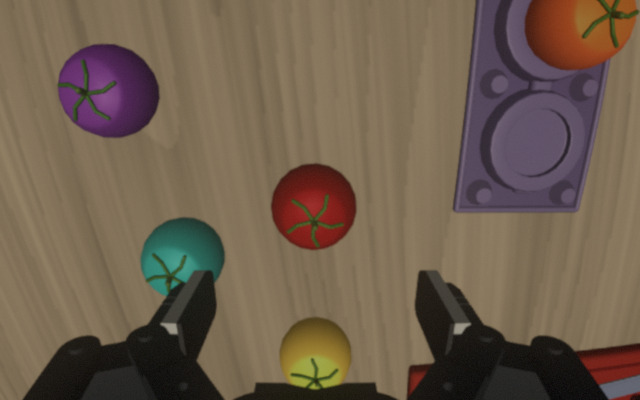

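Red is centred at (314,207). The turquoise decoy at (183,257) clears the left finger by about 14 mm, so I descend and grip.

```bash
python3 -m handwheel '[{"gripper":-1,"offset":[-1,-1,40],"rotation":[0,0,0]},{"gripper":-1,"offset":[-1,-1,80],"rotation":[0,0,0]},{"gripper":-1,"offset":[-1,-1,106],"rotation":[0,0,0]},{"gripper":-1,"offset":[-1,-1,113],"rotation":[0,0,0]},{"gripper":-1,"offset":[-1,-1,113],"rotation":[0,0,0]},{"gripper":1,"offset":[-1,-1,113],"rotation":[0,0,0]},{"gripper":1,"offset":[-1,-1,113],"rotation":[0,0,0]},{"gripper":1,"offset":[-1,-1,113],"rotation":[0,0,0]}]' 40
python3 -m handwheel '[{"gripper":1,"offset":[0,0,0],"rotation":[0,0,0]},{"gripper":1,"offset":[0,0,0],"rotation":[0,0,0]},{"gripper":1,"offset":[0,0,0],"rotation":[0,0,0]},{"gripper":1,"offset":[0,0,-20],"rotation":[0,0,0]},{"gripper":1,"offset":[0,0,-60],"rotation":[0,0,0]},{"gripper":1,"offset":[0,0,-100],"rotation":[0,0,0]},{"gripper":1,"offset":[0,0,-115],"rotation":[0,0,0]},{"gripper":1,"offset":[0,0,-115],"rotation":[0,0,0]}]'
python3 -c "
from h import *
go((.6303,-.0905,.12),83.2)"
```

```text
t: 17.1
tool_pos: [0.4671, -0.1153, 0.0083]
tool_rot: [2.351, 2.08, 0.002]
contact_force: [-1.4, -0.0, 5.1]
opening: 0.058
grip_force: 42.4
t: 18.1
tool_pos: [0.4664, -0.115, 0.1221]
tool_rot: [2.351, 2.08, 0.002]
contact_force: [-0.0, -0.0, -2.4]
opening: 0.0582
grip_force: 43.6
off [ 44.3 159.7   2.5] rot [ 0.002  0.001 -0.003]
```

```bash
python3 -m handwheel '[{"gripper":1,"offset":[7,24,2],"rotation":[0,0,0]},{"gripper":1,"offset":[17,60,2],"rotation":[0,0,0]},{"gripper":1,"offset":[27,98,2],"rotation":[0,0,0]},{"gripper":1,"offset":[37,134,2],"rotation":[0,0,0]},{"gripper":1,"offset":[43,154,2],"rotation":[0,0,0]},{"gripper":1,"offset":[44,160,2],"rotation":[0,0,0]},{"gripper":1,"offset":[44,160,2],"rotation":[0,0,0]},{"gripper":1,"offset":[44,160,2],"rotation":[0,0,0]}]'
python3 - <<'E'
from h import *
go((.6303,-.0905,.018),83.2)
E
```

```text
t: 19.1
tool_pos: [0.6289, -0.0907, 0.1185]
tool_rot: [-2.352, -2.081, 0.002]
contact_force: [0.6, -0.2, -1.6]
opening: 0.0576
grip_force: 43.6
off [  0.3   1.5 100.5] rot [-0.002 -0.    -0.004]
```

```bash
python3 -m handwheel '[{"gripper":1,"offset":[0,1,35],"rotation":[0,0,0]},{"gripper":1,"offset":[0,1,70],"rotation":[0,0,0]},{"gripper":1,"offset":[0,1,91],"rotation":[0,0,0]},{"gripper":1,"offset":[0,1,97],"rotation":[0,0,0]},{"gripper":1,"offset":[0,1,101],"rotation":[0,0,0]},{"gripper":1,"offset":[0,1,101],"rotation":[0,0,0]},{"gripper":0.4,"offset":[0,1,101],"rotation":[0,0,0]},{"gripper":0,"offset":[0,1,101],"rotation":[0,0,0]}]'
python3 -m handwheel '[{"gripper":-0.4,"offset":[0,0,0],"rotation":[0,0,0]},{"gripper":-1,"offset":[0,0,0],"rotation":[0,0,0]},{"gripper":-1,"offset":[0,0,0],"rotation":[0,0,0]},{"gripper":-1,"offset":[0,0,-10],"rotation":[0,0,0]},{"gripper":-1,"offset":[0,0,-40],"rotation":[0,0,0]},{"gripper":-1,"offset":[0,0,-80],"rotation":[0,0,0]},{"gripper":-1,"offset":[0,0,-100],"rotation":[0,0,0]},{"gripper":-1,"offset":[0,0,-100],"rotation":[0,0,0]}]'
python3 - <<'E'
from h import *
d=shot('wrist','w8.png')
b=tom(d,'red',np.array((.63,-.09)));print(b,onplane(d,*b[1],.037))
go((.4500,-.2465,.12),83.2)
E
```

```text
t: 20.1
tool_pos: [0.6316, -0.0908, 0.0191]
tool_rot: [2.352, 2.081, 0.001]
contact_force: [0.4, 0.6, -2.3]
opening: 0.0579
grip_force: 43.6
t: 21.1
tool_pos: [0.6324, -0.0911, 0.1208]
tool_rot: [2.35, 2.079, 0.004]
contact_force: [0.9, -0.8, 0.6]
opening: 0.0854
grip_force: 0.0
(np.float64(0.004076066869479499), (312.5, 208.0), 44.07106399536133) [ 0.63082663 -0.09044087  0.037     ]
off [-176.6 -160.9   -1.5] rot [ 0.001  0.    -0.003]
```

View pics/w8.png

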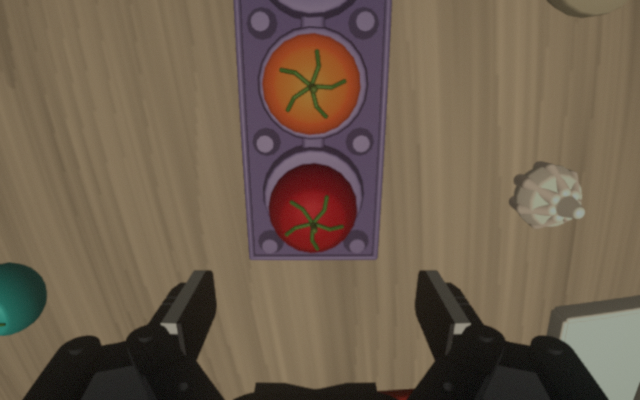

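Red (312,208) and orange (312,85) are both seated and upright. Next is yellow.

```bash
python3 -m handwheel '[{"gripper":-1,"offset":[-20,-18,0],"rotation":[0,0,0]},{"gripper":-1,"offset":[-50,-45,0],"rotation":[0,0,0]},{"gripper":-1,"offset":[-85,-77,0],"rotation":[0,0,0]},{"gripper":-1,"offset":[-120,-109,0],"rotation":[0,0,0]},{"gripper":-1,"offset":[-155,-141,0],"rotation":[0,0,0]},{"gripper":-1,"offset":[-172,-157,0],"rotation":[0,0,0]},{"gripper":-1,"offset":[-176,-160,0],"rotation":[0,0,0]},{"gripper":-1,"offset":[-176,-160,0],"rotation":[0,0,0]}]'
python3 - <<'E'
from h import *
d=shot('wrist','w9.png')
b=tom(d,'yellow',np.array(G['yellow']));p=onplane(d,*b[1],.027);print(b,p)
go((*p[:2],.006),83.2)
E
```

```text
t: 22.15
tool_pos: [0.4505, -0.2454, 0.1172]
tool_rot: [-2.352, -2.08, -0.0]
contact_force: [1.1, 1.5, 0.1]
opening: 0.0855
grip_force: 0.0
(np.float64(0.0033730476380411886), (316.19659423828125, 204.09483337402344), 43.29879379272461) [ 0.4510302  -0.24430636  0.027     ]
off [9.000e-01 1.000e-01 1.115e+02] rot [-0.001 -0.001 -0.003]
```

View pics/w9.png

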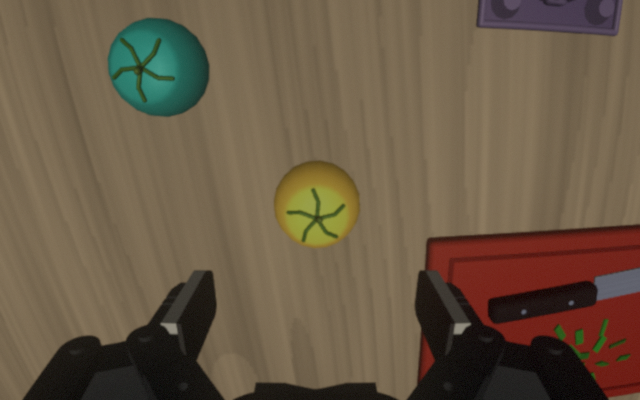

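Yellow is centred at (316,204) and the board's edge at x≈428 leaves the right finger room. I descend and grip.

```bash
python3 -m handwheel '[{"gripper":-1,"offset":[0,0,40],"rotation":[0,0,0]},{"gripper":-1,"offset":[0,0,80],"rotation":[0,0,0]},{"gripper":-1,"offset":[0,0,106],"rotation":[0,0,0]},{"gripper":-1,"offset":[0,0,112],"rotation":[0,0,0]},{"gripper":-1,"offset":[0,0,112],"rotation":[0,0,0]},{"gripper":1,"offset":[0,0,112],"rotation":[0,0,0]},{"gripper":1,"offset":[0,0,112],"rotation":[0,0,0]},{"gripper":1,"offset":[0,0,112],"rotation":[0,0,0]}]' 40
python3 -m handwheel '[{"gripper":1,"offset":[0,0,0],"rotation":[0,0,0]},{"gripper":1,"offset":[0,0,0],"rotation":[0,0,0]},{"gripper":1,"offset":[0,0,0],"rotation":[0,0,0]},{"gripper":1,"offset":[0,0,-20],"rotation":[0,0,0]},{"gripper":1,"offset":[0,0,-60],"rotation":[0,0,0]},{"gripper":1,"offset":[0,0,-100],"rotation":[0,0,0]},{"gripper":1,"offset":[0,0,-125],"rotation":[0,0,0]},{"gripper":1,"offset":[0,0,-125],"rotation":[0,0,0]}]'
python3 -c "
from h import *
go((.6495,.0685,.13),83.2)"
```

```text
t: 23.2
tool_pos: [0.452, -0.2468, 0.0082]
tool_rot: [2.351, 2.08, 0.001]
contact_force: [0.1, 0.4, 6.0]
opening: 0.058
grip_force: 43.4
t: 24.2
tool_pos: [0.4521, -0.247, 0.1339]
tool_rot: [2.349, 2.078, 0.002]
contact_force: [0.2, 0.9, -1.6]
opening: 0.0576
grip_force: 43.5
off [337.2 157.5   3.7] rot [ 0.005  0.003 -0.003]
```

```bash
python3 -m handwheel '[{"gripper":1,"offset":[30,14,2],"rotation":[0,0,0]},{"gripper":1,"offset":[80,37,2],"rotation":[0,0,0]},{"gripper":1,"offset":[135,63,2],"rotation":[0,0,0]},{"gripper":1,"offset":[190,89,2],"rotation":[0,0,0]},{"gripper":1,"offset":[245,114,2],"rotation":[0,0,0]},{"gripper":1,"offset":[295,138,2],"rotation":[0,0,0]},{"gripper":1,"offset":[328,153,2],"rotation":[0,0,0]},{"gripper":1,"offset":[337,157,2],"rotation":[0,0,0]}]'
python3 -m handwheel '[{"gripper":1,"offset":[0,0,0],"rotation":[0,0,0]},{"gripper":1,"offset":[0,0,0],"rotation":[0,0,0]},{"gripper":1,"offset":[0,0,5],"rotation":[0,0,0]},{"gripper":1,"offset":[0,0,10],"rotation":[0,0,0]},{"gripper":1,"offset":[0,0,10],"rotation":[0,0,0]},{"gripper":1,"offset":[0,0,10],"rotation":[0,0,0]},{"gripper":1,"offset":[0,0,10],"rotation":[0,0,0]},{"gripper":1,"offset":[0,0,10],"rotation":[0,0,0]}]'
python3 - <<'E'
from h import *
go((.6500,.0685,.019),83.2)
E
```

```text
t: 25.2
tool_pos: [0.647, 0.0713, 0.1267]
tool_rot: [-2.348, -2.083, 0.004]
contact_force: [0.3, 0.3, -0.6]
opening: 0.0581
grip_force: 43.5
t: 26.2
tool_pos: [0.6478, 0.0695, 0.1195]
tool_rot: [2.352, 2.082, 0.0]
contact_force: [-0.1, -0.4, -1.1]
opening: 0.0579
grip_force: 43.5
off [ -0.7   2.3 100.5] rot [ 0.    -0.    -0.003]
```

```bash
python3 -m handwheel '[{"gripper":1,"offset":[-1,2,35],"rotation":[0,0,0]},{"gripper":1,"offset":[-1,2,70],"rotation":[0,0,0]},{"gripper":1,"offset":[-1,2,91],"rotation":[0,0,0]},{"gripper":1,"offset":[-1,2,97],"rotation":[0,0,0]},{"gripper":1,"offset":[-1,2,101],"rotation":[0,0,0]},{"gripper":1,"offset":[-1,2,101],"rotation":[0,0,0]},{"gripper":0.4,"offset":[-1,2,101],"rotation":[0,0,0]},{"gripper":0,"offset":[-1,2,101],"rotation":[0,0,0]}]'
python3 -m handwheel '[{"gripper":-0.4,"offset":[0,0,0],"rotation":[0,0,0]},{"gripper":-1,"offset":[0,0,0],"rotation":[0,0,0]},{"gripper":-1,"offset":[0,0,0],"rotation":[0,0,0]},{"gripper":-1,"offset":[0,0,-10],"rotation":[0,0,0]},{"gripper":-1,"offset":[0,0,-50],"rotation":[0,0,0]},{"gripper":-1,"offset":[0,0,-110],"rotation":[0,0,0]},{"gripper":-1,"offset":[0,0,-160],"rotation":[0,0,0]},{"gripper":-1,"offset":[0,0,-180],"rotation":[0,0,0]}]'
python3 -m handwheel '[{"gripper":-1,"offset":[50,0,-40],"rotation":[0,0,0]},{"gripper":-1,"offset":[80,0,-70],"rotation":[0,0,0]},{"gripper":-1,"offset":[80,0,-70],"rotation":[0,0,0]},{"gripper":-1,"offset":[80,0,-70],"rotation":[0,0,0]},{"gripper":-1,"offset":[80,0,-70],"rotation":[0,0,0]},{"gripper":-1,"offset":[80,0,-70],"rotation":[0,0,0]},{"gripper":-1,"offset":[80,0,-70],"rotation":[0,0,0]},{"gripper":-1,"offset":[80,0,-70],"rotation":[0,0,0]}]'
python3 - <<'E'
from h import *
d=shot('wrist','w10.png')
for c,p in dict(red=(.6303,-.0905),orange=(.6397,-.011),yellow=(.6495,.0685),green=(.6587,.149)).items():
    b=tom(d,c,np.array(p));q=onplane(d,*b[1],.037);print(c,np.round(b[1]),q.round(4),'err mm',round(1000*np.hypot(*(q[:2]-p)),1))
E
```

```text
t: 27.2
tool_pos: [0.65, 0.0682, 0.0192]
tool_rot: [2.352, 2.081, 0.002]
contact_force: [0.1, -0.6, -1.8]
opening: 0.0576
grip_force: 43.5
t: 28.2
tool_pos: [0.6515, 0.0682, 0.204]
tool_rot: [2.349, 2.078, 0.009]
contact_force: [0.2, -0.3, -0.3]
opening: 0.0853
grip_force: 0.0
t: 29.2
tool_pos: [0.6592, 0.1474, 0.2681]
tool_rot: [-2.353, -2.081, 0.0]
contact_force: [-0.0, -0.1, 0.4]
opening: 0.0854
grip_force: 0.0
red [316. 343.] [ 0.6311 -0.0919  0.037 ] err mm 1.6
orange [316. 291.] [ 0.6396 -0.0128  0.037 ] err mm 1.8
yellow [315. 229.] [0.6496 0.0689 0.037 ] err mm 0.4
green [316. 159.] [0.6607 0.1496 0.037 ] err mm 2.1
```

View pics/w10.png

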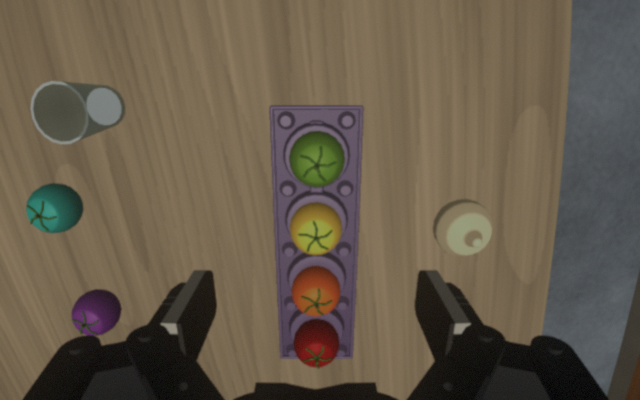

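All four tomatoes are seated, stems up, in one row: red (316,343) at the board end, then orange (316,291), yellow (315,229) and green (316,159). The tea glass at (75,110) is still standing and untouched.

```bash
python3 -c "
from station import ctrl
print(ctrl.finish_job())"
```

```text
the job is handed in; nothing more can be done
None
```

I handed the job in: from the board outwards the tray holds red, orange, yellow and green, all stem up and about 2 mm or less from their pocket centres by the last wrist picture, the tea glass was never touched, and the hand-in call returned no verdict.

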